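# Load the inspection stage and hold its index plunger out

### The job

Using the scoop, bring at least three of the ceramic balls from the narrow tub into the dish of the inspection stage, without touching the balls with the fingers or spilling any: every ball ends in the dish or in the tub. Stand the scoop back on the bench and let go of it, then pull the stage's index plunger fully up, out of its seat hole, and finish holding it there so that the stage is free to be turned. Do not disturb the other things on the bench.

Things in the scene. Friction and masses are not known exactly. Their poses are not given: they have to be found in the camera images.
- tub: Long narrow clear-plastic open tub, fixed to the bench: outside 240 x 88 mm, 45 mm tall, walls and floor 4 mm, so 232 x 80 mm inside. Origin: centre of its underside on the bench; x along its length, z up. The balls lie loose in the +x part of it (beyond its middle, usually the end farther from the robot); the -x part starts empty.
- scoop: Loose steel scoop, about 140 g, standing on the bench. Origin: centre of the pan's underside; x points out over the open lip, z up. Pan floor 2 mm thick, 72 mm wide, lip at x = +39 mm; side walls 24 mm high, 2.5 mm thick, from x = -39 to +27 mm; rear wall 30 mm high at x = -39 mm. An upright handle stands behind the rear wall; the foot under it reaches back to x = -62 mm.
- scoop_grip (a point): Middle of the upright black grip on the scoop's handle, 85 mm above the scoop's underside, 50 mm behind its origin. The grip is 26 mm along the scoop's x, 18 mm along its y, from 55 to 110 mm above the underside, on a thinner steel neck. Best gripped from above, fingers closing along the scoop's y.
- scoop_pan (a point): Middle of the scoop's pan, 12 mm above its underside.
- stage: Round indexing stage, fixed to the bench. Origin: centre of its underside, z up, x towards the plunger. White foot 190 mm across, index plate 180 mm across with its top at 40 mm and eight dark seat holes, a steel dish in its middle. A white bracket (top at 78 mm, 26 mm wide along y, from x = 66 to 121 mm, post outside the plate) carries the plunger in a 20 mm sleeve at x = 76 mm, top at 90 mm.
- dish_floor (a point): Middle of the inner floor of the round steel dish (outside diameter 100 mm, inside 94 mm, rim at 72 mm above the bench), on the stage's axis, 43 mm above the bench.
- seat_hole (a point): Mouth of the seat hole under the plunger, in the top of the index plate, 40 mm above the bench.
- plunger_knob (a point): Middle of the grip of the plunger's black pull knob; moves with it. Grip: upright cylinder of 30 mm diameter, 24 mm tall (this point 12 mm below its top, 116 mm above the bench when seated), on a 12 mm tall neck of 20 mm diameter. It is pulled straight up.
- plunger (a joint): Travel of the plunger, m: 0 = seated, pin 10 mm deep in the plate; 0.016 = fully up against its stop, pin 6 mm clear of the hole. A spring pulls it down: about 4.5 N when seated, 11.7 N fully up; it snaps back when let go.
- ball0_center (a point): Centre of one of five alike dark grey polished ceramic balls, 22 mm diameter, 22 g, slippery and free to roll.
- ball1_center (a point): Centre of one of five alike dark grey polished ceramic balls, 22 mm diameter, 22 g, slippery and free to roll.
- ball2_center (a point): Centre of one of five alike dark grey polished ceramic balls, 22 mm diameter, 22 g, slippery and free to roll.
- ball3_center (a point): Centre of one of five alike dark grey polished ceramic balls, 22 mm diameter, 22 g, slippery and free to roll.
- ball4_center (a point): Centre of one of five alike dark grey polished ceramic balls, 22 mm diameter, 22 g, slippery and free to roll.
- sample_jar: Bystander: closed clear jar, 52 mm diameter, 75 mm tall; origin at the centre of its underside.
- beaker: Bystander: glass cup, 64 mm diameter, 75 mm tall; origin at the centre of its underside.
- wipe_bottle: Bystander: white bottle, 60 mm diameter, 150 mm tall; origin at the centre of its underside.
- pick_tool: Bystander: screwdriver about 150 mm long lying along its x; origin at its underside.
- check_weight: Bystander: knobbed brass weight, 36 mm diameter, 52 mm tall; origin at the centre of its underside.
There are look-alikes about, which are no part of the job. Leave any blue or red look-alike of the stage alone. Of the things that look like the scoop, the larger one is meant.

How it is judged:
By the outcome, as a careful person would: the job done as asked, in the order asked, and still so for the second after the job is handed in, while the arm keeps its last pose, push and grip.
It also fails if it takes over 72 s, if anything falls off the work surface, if the arm or the gripper's body presses on something with over 40 N, if the wrist force passes 120 N, or if a joint passes its speed limit or range.

### The arm

A 7-joint arm with a two-finger parallel gripper is mounted at the origin on the work surface. World frame = base frame: x ahead of the robot, y to its left, z up, the work surface at z = 0. Lengths are in m, angles in rad, forces in N, time in s.
With the tool pointing down it reaches from about 0.35 to 0.9 m from the base axis. Payload 19.9 kg.
Tool frame: the origin (TCP) lies on the centre line of the jaws, within the pads' length; the fingertips stand 19 mm ahead of it and the grasp point (between the pads) is the TCP; z points along the fingers, y is the line along which they close (so a half turn about z gives the same grasp; the last joint's range is limited). The gripper opens to 94 mm and grips with 3 to 60 N. Pads are 16 mm wide; open, the fingers measure 119 mm over their backs; the gripper's body (75 mm by 177 mm) begins 78 mm behind the grasp point.
Start: joints at [-1.177, 0.417, -0.01, 1.614, 0.005, 1.111, -0.053], TCP at [0.263, 0.567, 0.224] pointing down, gripper open.
Joint ranges: [-2.81, 2.81], [-0.39, 2.02], [-1.27, 1.25], [0.06, 2.57], [-1.19, 4.33], [0.19, 2], [-2.82, 2.82]. Speed limits (rad/s): [1.89, 1.89, 2.39, 2.39, 3.01, 3.01, 3.01].

### API

Orientations are given as a rotation vector (axis times angle).
In Python, from workcell import status, cams, job gives the robot as it stands. The module is installed in compiled form; this text tells all that it offers.
- The arm moves only by the tool drive_tool, never from a script. Its argument "series" is text: rows parted by semicolons, each of 4 numbers parted by spaces: the shift along the tool's x, y, z in cm, then the turn about the tool's z in rad. A call has 1 to 12 rows; each row is the pose to reach, as a shift and turn from the pose commanded when the call began, along the tool's axes at that moment; what a row does not reach only later rows make up. A row lasts 1/8 s, in which the tool goes at most 62.5 mm and 10.7 degrees, less where a joint would pass 70% of its speed; a pose out of reach is approached as far as the arm can. A call with a gripper value outside its range is refused whole. "grip" is the finger opening in cm, from 0 to 9.4, set as the call begins (left out, the last holds). The fingers move at their own pace and stop on an object; "squeeze" is the grip in N (left out, the last holds). Time passes only in rows, so rows that repeat a pose let the fingers close. It gives the time, the measured TCP pose, the force, the opening and the grip force at its end, in the units of the state.
- status.state(): the state, without advancing time (a new reading comes with each control period).
- cams.grab_frame(name): name is "scene" or "side" or "wrist"; returns (picture, depth): 400x640x3 uint8, blue, green, red; 400x640 float32, m along the optical axis (not along the pixel's ray), 0 where there is no reading.
- cams.camera_params(name): a dict with "fx", "fy", "cx", "cy" (pixels), "origin" and "attitude" of the camera in the world. Camera axes: x right, y down, z forward; pixel columns grow to the right and rows downward; lengths in m; the calibration is good to about 2 mm. A picture is of the moment at which its call begins: read the wrist's pose just before it. camera_params takes no time and is no camera call; for the wrist camera it gives the pose at the moment of the call.
- job.job_done(): hands the job in; it is judged then, once.
The state is a dict: "time_s": time; "joint_pos": joint angles; "dq": joint speeds; "tau": joint torques, N m; "eef_pos": TCP position; "ee_rot": TCP orientation; "ft_force": force on the tool from outside, world axes, zero at the start; "moment": the same for the moment, N m; "opening": finger opening in m; "gripper_force": force on a finger pad.
Only numpy, scipy, OpenCV 4.12 (cv2) and the standard library are available. Lean on these libraries where they do the work, as an engineer would, in place of code of your own. Each camera call takes 0.05 s, during which the arm holds its last target. There are 200 camera calls.

## Working session

There is one attempt and no reset: what is moved stays moved. The work goes in short steps, Python scripts to look and compute and a tool call to move; the robot and the scene stay as the last step left them, time stands still between calls to the robot, and variables do not carry over. Pictures are saved under pics/ and viewed, at most 10 in all, crops included, and the job is handed in when it is done.

Besides the shell and the picture viewer there is one more tool, called after "Emit:" by a JSON object that holds its "op" and its "data", one argument or row to a line. drive_tool: Moves the arm, as the interface text tells. Its arguments: {"type":"object","properties":{"series":{"type":"string"},"grip":{"type":"number"},"squeeze":{"type":"number"}},"required":["series"]}

```bash
mkdir -p pics
cat > h.py <<'E'
import numpy as np, cv2
from scipy.spatial.transform import Rotation as R
from workcell import status, cams, job
def cam(n):
    p=cams.camera_params(n); a=np.array(p['attitude'],float)
    M=a if a.shape==(3,3) else (R.from_rotvec(a).as_matrix() if a.size==3 else R.from_quat(a).as_matrix())
    return p,M,np.array(p['origin'])
def grab(n):
    c=cam(n); im,d=cams.grab_frame(n); return im,d,c
def px2w(c,u,v,d):
    p,M,o=c; return o+M@np.array([(u-p['cx'])/p['fx']*d,(v-p['cy'])/p['fy']*d,d])
def px2z(c,u,v,z):
    p,M,o=c; r=M@np.array([(u-p['cx'])/p['fx'],(v-p['cy'])/p['fy'],1]); return o+r*(z-o[2])/r[2]
def totool(w):
    s=status.state(); return 100*R.from_rotvec(s['ee_rot']).inv().apply(np.array(w)-s['eef_pos'])
E
python3 - <<'E'
from h import *
print(status.state()); print(cams.camera_params('scene')); print(cams.camera_params('side'))
for n in('scene','side'):
    im,d,c=grab(n); cv2.imwrite(f'pics/{n}0.png',im); np.save(f'{n}0.npy',d)
E
```

```text
{'time_s': 0.0, 'joint_pos': array([-1.1774993 ,  0.41796221, -0.01030285,  1.6141773 ,  0.00469935,
        1.11073288, -0.05301152]), 'dq': array([-1.37868948e-03,  1.81878743e-03, -5.65061585e-05, -9.69564399e-04,
       -1.70396676e-03,  1.45369593e-03, -4.37031545e-04]), 'tau': array([-1.64579247e-03, -8.51270986e+01,  6.37586843e-01, -4.26004422e+01,
       -4.89521795e-02,  1.86997291e-02,  1.62078190e-04]), 'eef_pos': array([0.26312208, 0.56650818, 0.22383131]), 'ee_rot': array([-6.77577237e-01, -3.06746821e+00,  1.95250899e-03]), 'ft_force': array([ 0.97534602,  0.22634716, -0.35715063]), 'moment': array([0.01745458, 0.00636641, 0.02885675]), 'gripper_force': 0.0, 'opening': 0.09392339050157612}
{'fx': 497.9986903608103, 'fy': 497.9986903608103, 'cx': 313.4827751690673, 'cy': 189.71342328437117, 'origin': array([1.26416219, 0.67897547, 0.96956082]), 'attitude': array([-0.95397185, -2.39460636,  1.14542641])}
{'fx': 402.4951849933133, 'fy': 402.4951849933133, 'cx': 312.1621686194932, 'cy': 196.43430773520464, 'origin': array([0.43026116, 0.57698723, 0.8911557 ]), 'attitude': array([-0.25824706,  2.89701979, -1.06938681])}
```

View pics/scene0.png

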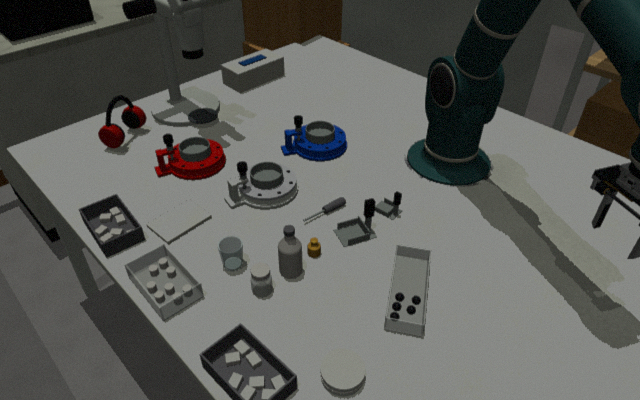

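View pics/side0.png

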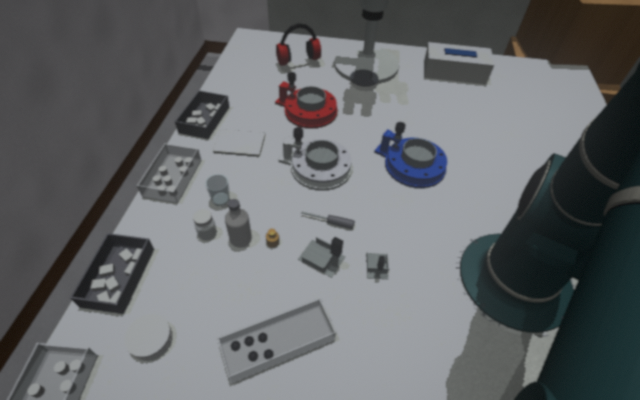

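Scene view: tub at (408,290) with balls around (403,305), larger scoop's pan at (357,232) and grip at (369,208), and the small decoy at (390,207). The white stage is at (263,182), its knob at (242,168). The side view agrees; next I'll enlarge for measurement.

Run:
```python
from h import *
a=cv2.imread('pics/scene0.png')[150:340,220:440]; b=cv2.imread('pics/side0.png')[120:385,210:400]
A=cv2.resize(a,None,fx=3.5,fy=3.1,interpolation=3); 
cv2.imwrite('pics/a1.png',cv2.resize(a,None,fx=3,fy=3,interpolation=3))
# orthographic height map fused, 2mm/px
H=np.zeros((500,500),np.float32); C=np.zeros((500,500,3),np.uint8)
for n in('side','scene'):
    d=np.load(n+'0.npy'); im=cv2.imread(f'pics/{n}0.png'); p,M,o=cam(n)
    v,u=np.mgrid[:400,:640]; P=np.stack([(u-p['cx'])/p['fx']*d,(v-p['cy'])/p['fy']*d,d],-1)@M.T+o
    m=(d>0)&(P[...,2]<.3); P=P[m]; I=im[m]
    # rows: x from 1.1 down to .1 ; cols: y .5 to -.5
    r=((1.1-P[:,0])/.002).astype(int); c=((.6-P[:,1])/.002).astype(int)
    k=(r>=0)&(r<500)&(c>=0)&(c<500); 
    for i in np.argsort(P[:,2]):
        if k[i] and P[i,2]>=H[r[i],c[i]]-.003: H[r[i],c[i]]=max(P[i,2],1e-4); C[r[i],c[i]]=I[i]
    print(n,np.median(P[abs(P[:,2])<.01,2]), px2w(cam(n),*({'scene':(408,290),'side':(280,340)}[n]),1))
np.save('H.npy',H)
for n,uv in dict(scene=[(357,232),(369,208),(390,207),(408,290),(263,182),(242,168),(328,210),(290,255),(314,247)],side=[(320,255),(336,245),(377,265),(277,340),(322,165),(298,135),(272,238)]).items():
    d=np.load(n+'0.npy')
    for u,v in uv: print(n,u,v,px2w(cam(n),u,v,d[v,u]).round(3))
```

```text
side -0.0008719962926024838 [ 0.55610736  0.21606356 -0.10257925]
scene 0.000263241702799788 [0.67780216 0.33605561 0.18523737]
scene 357 232 [0.482 0.03  0.004]
scene 369 208 [0.46  0.047 0.091]
scene 390 207 [ 0.327  0.021 -0.001]
scene 408 290 [0.544 0.258 0.006]
scene 263 182 [ 0.577 -0.263  0.067]
scene 242 168 [ 0.622 -0.297  0.122]
scene 328 210 [ 0.487 -0.081  0.019]
scene 290 255 [0.727 0.029 0.088]
scene 314 247 [0.63  0.011 0.034]
side 320 255 [0.49  0.019 0.001]
side 336 245 [0.451 0.049 0.102]
side 377 265 [0.343 0.024 0.004]
side 277 340 [0.549 0.256 0.003]
side 322 165 [ 0.529 -0.244  0.063]
side 298 135 [ 0.609 -0.297  0.118]
side 272 238 [0.618 0.01  0.031]
```

View pics/a1.png

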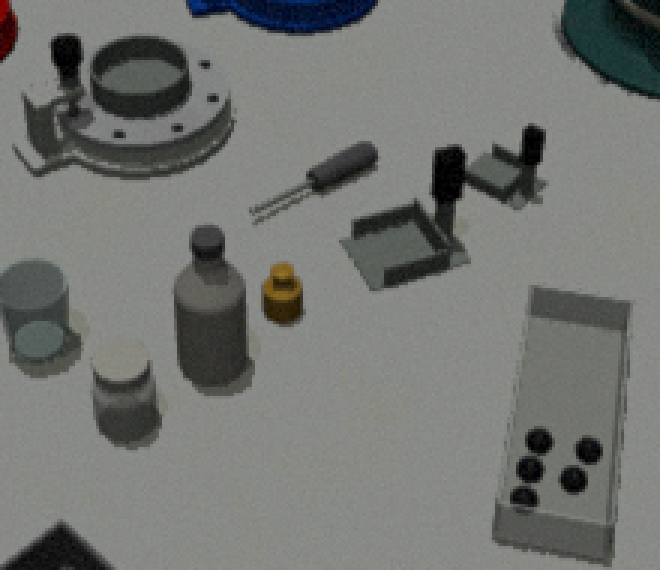

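Run:
```python
from h import *
c=cam('scene')
def s(name,x,y,z): print(name,px2z(c,220+x/3,150+y/3,z)[:2].round(4))
s('tubA0',494,543,0);s('tubB0',613,563,0);s('tubFarL',530,286,.045);s('tubFarR',632,298,.045)
s('lipL',342,240,0.001);s('lipR',377,290,.001);s('rearwall top L',415,201,.03);s('rearTopR',449,241,.03);s('foot',468,262,.001);s('griptop',449,148,.11);s('neckbase',448,240,0.02)
s('dishL',91,68,.072);s('dishR',190,66,.072);s('dishT',140,36,.072);s('dishB',140,96,.072)
s('knobtop',67,38,.128)
for i,(x,y) in enumerate([(539,441),(589,450),(530,469),(573,480),(524,497)]): s('ball%d'%i,x,y,.015)
s('weight',282,315,0);s('bottle',210,355,0.0);s('drv1',376,150,.01);s('drv2',252,214,.005)
H=np.load('H.npy')
def pts(x0,x1,y0,y1,z0,z1):
    r,q=np.nonzero((H>z0)&(H<z1)); X=1.1-.002*r-.001; Y=.6-.002*q-.001
    k=(X>x0)&(X<x1)&(Y>y0)&(Y<y1); return np.c_[X[k],Y[k],H[r[k],q[k]]]
for n,a in dict(grip=(.4,.52,0,.1,.06,.115),knob=(.57,.66,-.34,-.25,.105,.135),tub=(.38,.75,.15,.36,.03,.05)).items():
    P=pts(*a); print(n,len(P),P.min(0).round(3),P.max(0).round(3),np.median(P,0).round(3))
    if n=='tub': print(cv2.minAreaRect(P[:,:2].astype(np.float32)*1000))
    if n=='grip': print(P[P[:,2]>.105].mean(0) )
```

```text
tubA0 [0.6736 0.2931]
tubB0 [0.622  0.3665]
tubFarL [0.4767 0.1621]
tubFarR [0.4244 0.2315]
lipL [ 0.5201 -0.0223]
lipR [0.5437 0.0455]
rearwall top L [0.455  0.0084]
rearTopR [0.4726 0.0665]
foot [0.4565 0.0784]
griptop [0.4495 0.0385]
neckbase [0.4639 0.0585]
dishL [ 0.5798 -0.3188]
dishR [ 0.5058 -0.2533]
dishT [ 0.5095 -0.3276]
dishB [ 0.5731 -0.2498]
knobtop [ 0.6097 -0.3106]
ball0 [0.5822 0.2612]
ball1 [0.5603 0.2944]
ball2 [0.6092 0.274 ]
ball3 [0.5931 0.3039]
ball4 [0.6335 0.2878]
weight [0.6268 0.0082]
bottle [ 7.046e-01 -2.000e-04]
drv1 [ 0.4099 -0.0841]
drv2 [ 0.56   -0.1037]
grip 127 [0.435 0.029 0.064] [0.469 0.055 0.113] [0.453 0.043 0.108]
[0.45051163 0.04148837 0.10940993]
knob 129 [ 0.597 -0.327  0.106] [ 0.631 -0.291  0.132] [ 0.615 -0.305  0.126]
tub 930 [0.423 0.159 0.03 ] [0.675 0.359 0.05 ] [0.551 0.265 0.044]
((548.2633056640625, 260.9425048828125), (247.96627807617188, 91.6652603149414), 32.6805534362793)
```

Run:
```python
from h import *
print(totool([.53,.25,.36])); p,M,o=cam('wrist'); s=status.state()
print(R.from_rotvec(s['ee_rot']).inv().apply(o-s['eef_pos']), R.from_rotvec(s['ee_rot']).as_matrix().T@M, p['fx'])
c=cam('scene'); print('blue knob',px2z(c,298,121,.12),'blue dish',px2z(c,320,130,.072))
```

```text
[-37.53776327 -17.48636885 -13.58905649]
[ 0.07389695  0.00094137 -0.16012524] [[-4.15954248e-04 -9.66917571e-01 -2.55088685e-01]
 [ 9.99999841e-01 -4.99317257e-04  2.62043954e-04]
 [-3.80745085e-04 -2.55088535e-01  9.66917625e-01]] 282.30254206255034
blue knob [ 0.32919954 -0.38180949  0.12      ] blue dish [ 0.26159519 -0.34735597  0.072     ]
```

Emit:
{"op": "drive_tool", "data": {
  "series": "-37.5 -17.5 -13.6 0;-37.5 -17.5 -13.6 0;-37.5 -17.5 -13.6 0;-37.5 -17.5 -13.6 0;-37.5 -17.5 -13.6 0;-37.5 -17.5 -13.6 0;-37.5 -17.5 -13.6 0;-37.5 -17.5 -13.6 0;-37.5 -17.5 -13.6 0;-37.5 -17.5 -13.6 0"
}}

```text
time_s: 1.35
eef_pos: [0.5287, 0.2513, 0.3599]
ee_rot: [-0.674, -3.067, 0.001]
ft_force: [-0.9, -0.4, -0.2]
opening: 0.0943
gripper_force: 0.0
```

Run:
```python
from h import *
import pickle
im,d,c=grab('wrist'); print(status.state()['eef_pos'],status.state()['time_s'])
pickle.dump((im,d,c),open('w1.pkl','wb')); cv2.imwrite('pics/w1.png',im)
```

```text
[0.52883609 0.25126301 0.36002891] 1.4
```

View pics/w1.png

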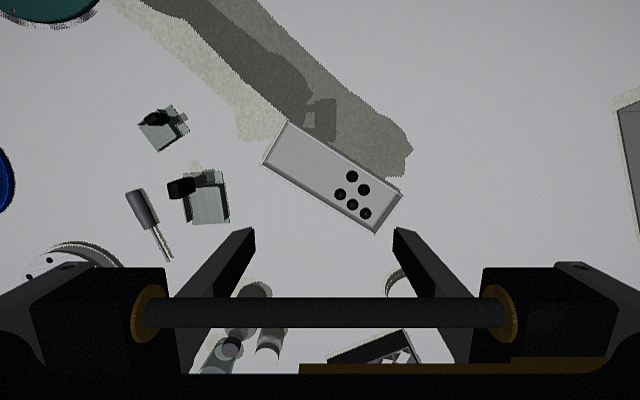

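The wrist view shows the tub rim corners near (287,121), (403,194), (376,233) and (262,163), with five balls at its far end around (353,193).

Run:
```python
from h import *
import pickle
im,d,c=pickle.load(open('w1.pkl','rb')); p,M,o=c
Q=np.array([px2z(c,*q,.045)[:2] for q in[(287,121),(403,194),(376,233),(262,163)]])
print(Q.mean(0)); 
for a,b in((0,1),(3,2)): e=Q[b]-Q[a]; print(np.degrees(np.arctan2(e[1],e[0])),np.linalg.norm(e))
for a,b in((0,3),(1,2)): print(np.linalg.norm(Q[b]-Q[a]))
v,u=np.mgrid[:400,:640]; P=np.stack([(u-p['cx'])/p['fx']*d,(v-p['cy'])/p['fy']*d,d],-1)@M.T+o
m=(P[...,2]>.035)&(P[...,2]<.055)&(u>240)&(u<420)&(v>100)&(v<260)
X=P[m]; r=cv2.minAreaRect((X[:,:2]*1000).astype(np.float32)); print(m.sum(),r,np.median(X[:,2]))
s=np.abs(P[...,2]-.11)<.004; k=(u>150)&(u<240)&(v>150)&(v<220)
G=P[(P[...,2]>.1)&k]; print('grip',G.min(0),G.max(0),G.mean(0))
# scoop pan corners (lip), z=.001
L=[px2z(c,*q,.002)[:2] for q in((193,224),(230,222))]; print('lip',L)
print(totool([.449,.041,.20]))
B=[px2z(c,*q,.015)[:2] for q in((352,176),(364,190),(340,194),(353,205),(366,214))]; print(B)
cv2.imwrite('pics/w1b.png',cv2.resize(im[100:260,120:420],None,fx=2.6,fy=2.6,interpolation=3))
```

```text
[0.54684159 0.26288282]
33.48435416687532 0.2308307971126114
32.79228588138637 0.23373540446242078
0.08097959965969193
0.08378316404575954
1136 ((547.7078247070312, 260.31781005859375), (239.96266174316406, 88.22076416015625), 32.85921859741211) 0.04425055933638025
grip [0.43684805 0.03020157 0.10001661] [0.4646088  0.28321329 0.52009803] [0.45159629 0.06762424 0.1489941 ]
lip [array([ 0.52008816, -0.02244374]), array([0.54662448, 0.04467313])]
[ -1.58260796 -22.42750248  16.01369257]
[array([0.56063399, 0.29419597]), array([0.59360859, 0.30386827]), array([0.58204115, 0.26095368]), array([0.6113146 , 0.27433346]), array([0.6375729 , 0.28950107])]
```

View pics/w1b.png

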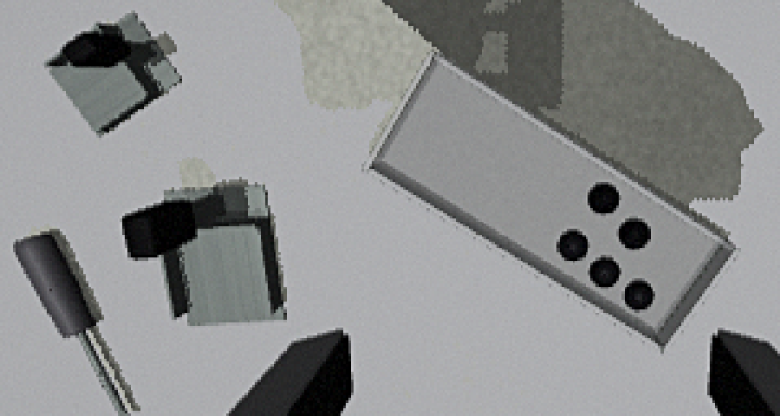

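The enlarged crop gives the tub as an exact 240 x 88 rectangle in depth, centre (0.5477, 0.2603) and yaw 32.9°. The scoop's yaw is about -20.5° and its grip is at (0.449, 0.041). Next I grasp it.

Emit:
{"op": "drive_tool", "data": {
  "series": "-1.6 -22.4 12 -0.08;-1.6 -22.4 12 -0.08;-1.6 -22.4 12 -0.08;-1.6 -22.4 12 -0.08;-1.6 -22.4 12 -0.08;-1.6 -22.4 12 -0.08;-1.6 -22.4 17 -0.08;-1.6 -22.4 22 -0.08;-1.6 -22.4 25 -0.08;-1.6 -22.4 27 -0.08;-1.6 -22.4 27 -0.08;-1.6 -22.4 27 -0.08"
}}

```text
time_s: 2.9
eef_pos: [0.4506, 0.0411, 0.0913]
ee_rot: [0.552, 3.092, 0.001]
ft_force: [0.6, -0.6, 0.5]
opening: 0.0942
gripper_force: 0.0
```

Emit:
{"op": "drive_tool", "data": {
  "series": "0 0 0 0;0 0 0 0;0 0 0 0;0 0 0 0;0 0 0 0;0 0 0 0;0 0 0 0;0 0 0 0",
  "grip": 0,
  "squeeze": 40
}}

```text
time_s: 3.9
eef_pos: [0.4498, 0.0402, 0.0905]
ee_rot: [0.554, 3.092, -0.0]
ft_force: [0.2, 0.4, -1.5]
opening: 0.0179
gripper_force: 40.4
```

Emit:
{"op": "drive_tool", "data": {
  "series": "0 0 -5 0;0 0 -10 0;1 4 -10 -0.18;2 8 -10 -0.36;3 12 -10 -0.54;3.9 16.9 -10 -0.72;3.9 16.9 -10 -0.9;3.9 16.9 -10 -0.93;3.9 16.9 -10 -0.93;3.9 16.9 -10 -0.93"
}}

```text
time_s: 5.15
eef_pos: [0.472, 0.2118, 0.1905]
ee_rot: [-0.886, 3.014, -0.0]
ft_force: [-0.6, -0.7, -2.2]
opening: 0.0178
gripper_force: 39.9
```

```bash
cat > tub.py <<'E'
from h import *
C=np.array([.5475,.261]); Y=np.radians(33)
def rep():
    s=status.state(); Rm=R.from_rotvec(s['ee_rot']).as_matrix(); d=s['eef_pos'][:2]-C
    print('t',round(s['time_s'],2),'tub x,y of tcp mm',1000*(d@[np.cos(Y),np.sin(Y)]),1000*(d@[-np.sin(Y),np.cos(Y)]),'z',s['eef_pos'][2],'yaw err deg (scoop-tub)',np.degrees(np.arctan2(Rm[1,0],Rm[0,0]))%360-180-33,'tilt',Rm[2,:2],'F',s['ft_force'].round(2),'mom',s['moment'].round(3),'op',s['opening'],s['gripper_force'])
E
python3 - <<'E'
from tub import *
im,d,c=grab('wrist'); rep(); cv2.imwrite('pics/w2.png',im[60:360,100:540]); import pickle; pickle.dump((im,d,c),open('w2.pkl','wb'))
p,M,o=c; v,u=np.mgrid[:400,:640]; P=np.stack([(u-p['cx'])/p['fx']*d,(v-p['cy'])/p['fy']*d,d],-1)@M.T+o
m=(d>0)&(P[...,2]>.036)&(P[...,2]<.052)&(np.hypot(P[...,0]-.5475,P[...,1]-.261)<.14)
X=P[m]; print(m.sum(),cv2.minAreaRect((X[:,:2]*1000).astype(np.float32)))
E
```

```text
t 5.2 tub x,y of tcp mm -90.0664313062896 -0.0474193460593339 z 0.1905390450941316 yaw err deg (scoop-tub) -0.19281836940282915 tilt [-7.49389458e-05 -1.36106522e-04] F [-0.47  0.64 -0.93] mom [0.1   0.025 0.033] op 0.017689024583968795 39.943233132362366
956 ((547.3606567382812, 260.1527099609375), (239.77102661132812, 88.00704193115234), 33.051544189453125)
```

View pics/w2.png

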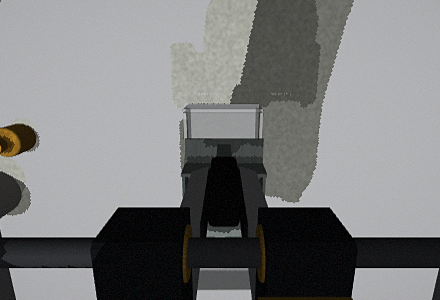

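The view shows the scoop centred over the tub's empty end, and the depth check puts the tub within 1 mm of my estimate. Lowering now.

Emit:
{"op": "drive_tool", "data": {
  "series": "0 -0.05 3 0;0 -0.05 5 0;0 -0.05 7 0;0 -0.05 8 0;0 -0.05 8.8 0;0 -0.05 9.2 0;0 -0.05 9.4 0;0 -0.05 9.5 0;0 -0.05 9.5 0"
}}

```text
time_s: 6.32
eef_pos: [0.4723, 0.2119, 0.0956]
ee_rot: [-0.891, 3.012, -0.0]
ft_force: [0.5, 0.2, -1.5]
opening: 0.0177
gripper_force: 39.9
```

```bash
python3 -c "
from tub import *
rep()"
```

```text
t 6.33 tub x,y of tcp mm -89.79603556148804 -0.22310134048931368 z 0.09564504023958362 yaw err deg (scoop-tub) -0.04596740001119315 tilt [-2.51176892e-04 -9.17702887e-05] F [ 0.49  0.2  -1.53] mom [0.055 0.049 0.029] op 0.017672695846441027 39.9432098865509
```

Emit:
{"op": "drive_tool", "data": {
  "series": "0 0 0.1 0;0 0 0.15 0;0 0 0.2 0;0 0 0.2 0"
}}

```text
time_s: 6.82
eef_pos: [0.4723, 0.2119, 0.0944]
ee_rot: [-0.891, 3.012, 0.0]
ft_force: [-7.2, -2.6, 20.0]
opening: 0.0174
gripper_force: 39.9
```

Emit:
{"op": "drive_tool", "data": {
  "series": "0 0 -0.07 0;-0.5 0 -0.07 0;-1.5 0 -0.07 0;-3 0 -0.07 0;-4.5 0 -0.07 0;-6 0 -0.07 0;-7.5 0 -0.07 0;-8.7 0 -0.07 0;-9.7 0 -0.07 0;-10.4 0 -0.07 0;-10.8 0 -0.07 0;-10.8 0 -0.07 0"
}}

```text
time_s: 8.32
eef_pos: [0.563, 0.2705, 0.0945]
ee_rot: [0.891, -3.012, 0.001]
ft_force: [-4.2, -2.6, 8.0]
opening: 0.0181
gripper_force: 40.0
```

Run:
```python
from tub import *
rep(); im,d,c=grab('scene'); cv2.imwrite('pics/s3.png',cv2.resize(im[190:345,330:470],None,fx=4,fy=3.8,interpolation=3))
```

```text
t 8.32 tub x,y of tcp mm 18.160898848354307 -0.45275393509325473 z 0.09447225835155082 yaw err deg (scoop-tub) -0.04444045876343239 tilt [ 0.00042928 -0.0002199 ] F [-4.17 -2.57  8.04] mom [-0.508  0.817  0.084] op 0.018082769778066457 39.97765839099884
```

View pics/s3.png

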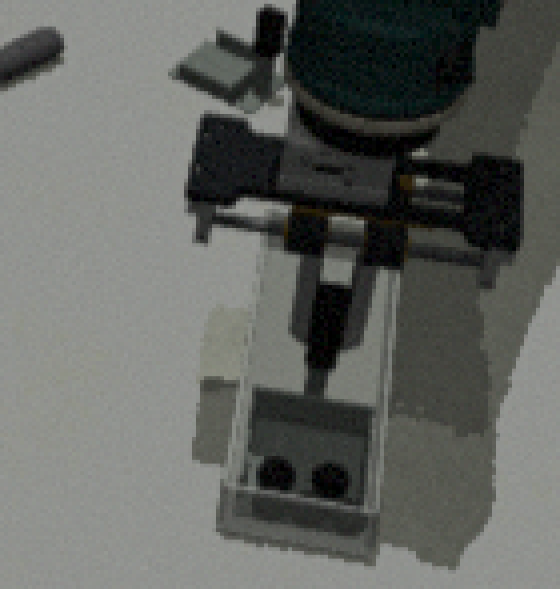

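Two balls are visible in the pan at about (277,475) and (330,478); the rest are probably hidden by the end wall. I'll continue to the wall.

Emit:
{"op": "drive_tool", "data": {
  "series": "-0.3 0 0 0;-0.6 0 0 0;-0.8 0 0 0;-0.9 0 0 0;-0.9 0 0 0"
}}

```text
time_s: 9.0
eef_pos: [0.5696, 0.2748, 0.0946]
ee_rot: [0.89, -3.01, 0.001]
ft_force: [-14.2, -7.5, 18.8]
opening: 0.0179
gripper_force: 40.0
```

```bash
python3 -c "
from tub import *
rep()"
```

```text
t 9.0 tub x,y of tcp mm 26.03624531720552 -0.43579398493646604 z 0.09461895060740369 yaw err deg (scoop-tub) -0.05454932501694998 tilt [2.54511088e-03 1.93479679e-05] F [-14.18  -7.49  18.76] mom [-1.669  2.896  0.023] op 0.017854189954908287 39.99528229236603
```

Emit:
{"op": "drive_tool", "data": {
  "series": "0.1 0 0 0;0.1 0 0 0;0.1 0 0 0",
  "squeeze": 6
}}

```text
time_s: 9.38
eef_pos: [0.5696, 0.2748, 0.0944]
ee_rot: [0.891, -3.012, 0.0]
ft_force: [-3.9, -3.5, 7.6]
opening: 0.0177
gripper_force: 6.0
```

Emit:
{"op": "drive_tool", "data": {
  "series": "0.1 0 0 0;0.3 0 0 0;0.5 0 0 0;0.7 0 0 0;0.9 0 0 0;0.9 0 0 0"
}}

```text
time_s: 10.12
eef_pos: [0.5618, 0.2699, 0.0942]
ee_rot: [0.891, -3.012, 0.0]
ft_force: [1.3, -1.4, 4.7]
opening: 0.018
gripper_force: 6.0
```

Run:
```python
from tub import *
rep(); im,d,c=grab('scene'); a=im[240:345,370:450]
im,d,c=grab('wrist'); b=im[60:360,100:540]
A=cv2.resize(a,None,fx=4.5,fy=4.5,interpolation=3); A=A[:472]; b=cv2.resize(b,(430,300)); b=cv2.copyMakeBorder(b,0,A.shape[0]-300,0,0,0)
cv2.imwrite('pics/s4.png',np.hstack([A,b]))
```

```text
t 10.12 tub x,y of tcp mm 16.84082589461315 -0.3534772494972107 z 0.09415983243821249 yaw err deg (scoop-tub) -0.0453953218492984 tilt [ 0.00035945 -0.00012379] F [ 1.3  -1.43  4.67] mom [-0.146 -0.313  0.033] op 0.01804122833078945 6.0004448890686035
```

View pics/s4.png

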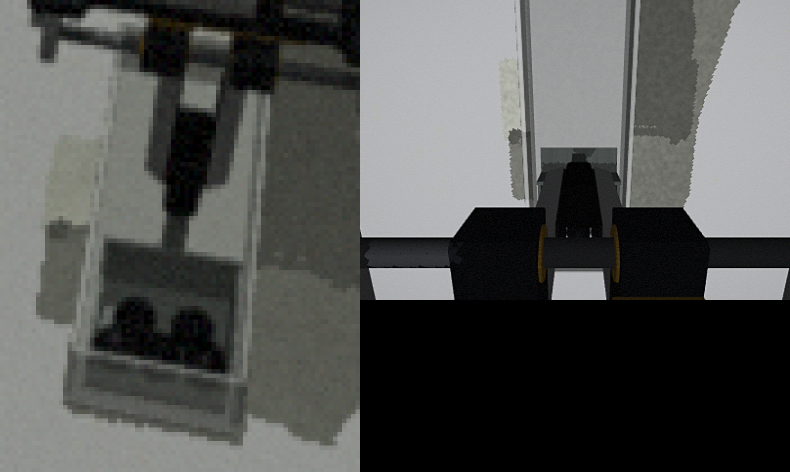

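All five balls are in the pan: three in the front row, two behind. The pan slid rather than tilted, so I'll tilt it back on the wall top instead. A text map of the pan, warped to scoop axes, will stand in for further pictures.

```bash
cat > pan.py <<'E'
from tub import *
def pan(h=.013, off=.0905, n='scene',tilt=0.):
    im,d,(p,M,o)=grab(n); s=status.state(); Rm=R.from_rotvec(s['ee_rot']).as_matrix(); X=-Rm[:,0]; Yv=Rm[:,1]
    g=cv2.cvtColor(im,cv2.COLOR_BGR2GRAY); t=np.radians(tilt)
    for x in np.arange(58,-46,-4):
        row=''
        for y in np.arange(-40,41,3):
            a,b=x/1000+.05,h-off   # in scoop frame about the TCP
            q=np.r_[s['eef_pos']]+X*(a*np.cos(t)-b*np.sin(t))+Yv*y/1000+np.array([0,0,a*np.sin(t)+b*np.cos(t)])
            c=M.T@(q-o); u=p['cx']+p['fx']*c[0]/c[2]; v=p['cy']+p['fy']*c[1]/c[2]
            row+='#*+-. '[min(5,int(cv2.getRectSubPix(g,(1,1),(float(u),float(v)))[0,0])//22)]
        print('%4d'%x,row)
    rep()
E
python3 -c "
from pan import *
pan()"
```

```text
58 ..........-................
  54 ..-------.--..----------.--
  50 --+++++++++--++-+++--+-++--
  46 .--+-++--+++-+++++---++-+--
  42 ---+-----------------------
  38 .-++-----+-+++-----+----+--
  34 .-+--------++-++---++--++--
  30   ...-......--......--..-. 
  26  .++*****++*****+++*****+-.
  22  .+######**######+#######+-
  18   +##############*#######+.
  14   +##############*#######*-
  10  .-*#**##################+.
   6   .+***#################*+.
   2   ---*######***#######*+++.
  -2   -+-*######*++*######*+++-
  -6   -++*######*++*######*+++-
 -10   -++*######*++*######*+++-
 -14   -+++*####*++++*####*++++-
 -18  .-++++****++++++****+++++.
 -22  .+**************+*******+.
 -26  .+**********************+.
 -30  .+**********************+.
 -34  .+**********************+.
 -38   +**********************+.
 -42   +******+*************+*+-
t 10.28 tub x,y of tcp mm 16.943000218247587 -0.388269903115245 z 0.09413127600182296 yaw err deg (scoop-tub) -0.044480935992083914 tilt [ 0.00044545 -0.0001599 ] F [ 0.96 -0.71  4.14] mom [-0.24  -0.276 -0.009] op 0.017828834370310655 6.00061722099781
```

Emit:
{"op": "drive_tool", "data": {
  "series": "-0.4 0 0 0;-0.7 0 0 0;-0.85 0 0 0;-0.85 0 0 0;-0.85 0 -0.05 0"
}}

```text
time_s: 10.9
eef_pos: [0.5689, 0.2748, 0.0944]
ee_rot: [0.891, -3.012, -0.0]
ft_force: [0.3, -0.6, -2.2]
opening: 0.0178
gripper_force: 6.0
```

Emit:
{"op": "drive_tool", "data": {
  "series": "0 0 0 0;0 0 0 0;0 0 -0.5 0;0 0 -1 0;0 0 -1.5 0;0 0 -1.8 0;0 0 -1.8 0",
  "squeeze": 60
}}

```text
time_s: 11.78
eef_pos: [0.5691, 0.2746, 0.1129]
ee_rot: [0.891, -3.013, 0.0]
ft_force: [-2.5, -1.2, -1.8]
opening: 0.0175
gripper_force: 60.0
```

```bash
python3 -c "
from pan import *
pan()"
```

```text
58 ......-...................-
  54 -........................--
  50 -.-------------------------
  46 ..++++-++++-++-+-+---+++---
  42 .----+---++++++++-+++++++--
  38 ...-....-----------------.-
  34   -.    ..-.......-...-....
  30  .+-....++++++++++++++++++.
  26  .+-...-++++++++++++++++++.
  22  .+....+++++++++++++++++++-
  18  .-....+++++++++++++++++++-
  14   .--+++++++++++++++++++++-
  10   -+*****++++++++++****+++.
   6   -*#####*++*#**++#####**+.
   2   -######*+*####**######*+.
  -2   -#######*##############+-
  -6   -*######*##############+-
 -10   -*######*#############*+-
 -14   -**##################*++-
 -18  .-++*################*+++-
 -22  .+++*######***#######*+++-
 -26  .+++#######*+*#######*+++.
 -30  .+***######****######***+.
 -34   +****#####****#####****+.
 -38  .+***************#******+-
 -42  .+**********************+-
t 11.82 tub x,y of tcp mm 25.54895480952615 -0.34148206882923804 z 0.11275712839793943 yaw err deg (scoop-tub) -0.04576083542039555 tilt [ 2.48925985e-05 -9.04271832e-05] F [-2.88 -0.86 -1.36] mom [-0.399  0.654 -0.043] op 0.01731379101935409 59.99982297420502
```

Balls have rolled back to the rear of the pan. I'll lift further over the tub and check whether they stay.

Emit:
{"op": "drive_tool", "data": {
  "series": "0.1 0 -0.5 0;0.1 0 -1.2 0;0.1 0 -2 0;0.1 0 -2.8 0;0.1 0 -3 0;0.1 0 -3 0;0.1 0 -3 0;0.1 0 -3 0"
}}

```text
time_s: 12.82
eef_pos: [0.5682, 0.2741, 0.1424]
ee_rot: [0.891, -3.012, 0.0]
ft_force: [0.7, -0.6, -2.7]
opening: 0.0175
gripper_force: 60.0
```

```bash
python3 -c "
from pan import *
pan()"
```

```text
58                          ..
  54                          ..
  50   ......-...-..........-.-.
  46   ........................ 
  42   .......-++-++-..-.---+-- 
  38   -.....+++++++++++++++++- 
  34  .+.....++++++++++++++++++ 
  30  .+.....++++++++++++++++++ 
  26  .+-...-++++++++++++++++++ 
  22  .+....+++++++++++++++++*+.
  18   --.--+++++++++++++++++*+.
  14   ---+++++++++++++++++++++.
  10   --*****+++++++++**##*+++.
   6   -*#####*+*****++######*+ 
   2   .######**#####**######*+ 
  -2   -######################+ 
  -6   -######################+.
 -10   -*####################*+.
 -14   -**##################**+.
 -18   -++#################*+++.
 -22  .+++*######***#######*+++.
 -26   +*+*######*+*#######*+*+ 
 -30  .+***######***#######***+ 
 -34  .+***######*****####****+ 
 -38  .+**********************+.
 -42  .+**********************+.
t 12.88 tub x,y of tcp mm 24.493914409641064 -0.29664291951523974 z 0.14241701246249328 yaw err deg (scoop-tub) -0.04444024054555484 tilt [ 4.11158882e-04 -4.56083436e-05] F [-0.22 -0.71 -1.94] mom [ 0.03   0.125 -0.027] op 0.017905806779434135 59.99886453151703
```

```bash
cat > tilt.py <<'E'
from tub import *
def tilt(n='scene'):
    im,d,(p,M,o)=grab(n); s=status.state(); Rm=R.from_rotvec(s['ee_rot']).as_matrix(); X=-Rm[:,0]; Yv=Rm[:,1]
    v,u=np.mgrid[:400,:640]; P=np.stack([(u-p['cx'])/p['fx']*d,(v-p['cy'])/p['fy']*d,d],-1)@M.T+o-s['eef_pos']
    x=P@X-(-.05)-.1; y=P@Yv; z=P[...,2]; x=P@X-.05
    m=(d>0)&(x>.017)&(x<.037)&(abs(y)<.028)&(z<-.05)&(z>-.12)
    A=np.c_[x[m],np.ones(m.sum())]; z0=np.median(z[m]); 
    for _ in range(3):
        k=abs(z[m]-z0)<.008; c=np.linalg.lstsq(A[k],z[m][k],rcond=None)[0]; z0=A@c
    print(m.sum(),k.sum(),'floor slope deg (lip up +)',np.degrees(np.arctan(c[0])),'floor z rel tcp at x=.027',c@[.027,1],'std',(z[m][k]-(A@c)[k]).std())
E
python3 -c "
from tilt import *
tilt();rep()"
```

```text
187 187 floor slope deg (lip up +) -2.5093933035587903 floor z rel tcp at x=.027 -0.08784019659131075 std 0.0016942387989741735
t 12.93 tub x,y of tcp mm 24.527426847365223 -0.2884377097530748 z 0.1424635867399338 yaw err deg (scoop-tub) -0.04248173500945995 tilt [ 2.94706524e-04 -4.66942904e-05] F [-0.19 -0.2  -2.54] mom [0.027 0.066 0.065] op 0.017789479113807728 59.99890923500061
```

Emit:
{"op": "drive_tool", "data": {
  "series": "-0.15 0 0 0;-0.35 0 0.1 0;-0.6 0 0.25 0;-0.8 0 0.4 0;-0.95 0 0.6 0;-1 0 0.8 0;-1 0 1.1 0;-1 0 1.4 0;-1 0 1.7 0;-1 0 1.9 0;-1 0 1.9 0",
  "squeeze": 30
}}

```text
time_s: 14.3
eef_pos: [0.5763, 0.2791, 0.1244]
ee_rot: [0.891, -3.012, 0.001]
ft_force: [-9.4, -6.3, 12.2]
opening: 0.0183
gripper_force: 30.0
```

```bash
python3 -c "
from tilt import *
tilt()
from pan import *
pan(tilt=7)"
```

```text
339 170 floor slope deg (lip up +) 5.273082472946494 floor z rel tcp at x=.027 -0.077893564610399 std 0.0013747529426649083
  58 -........................--
  54 -........................--
  50 -...........-...-.....-..-+
  46 ..-------------------------
  42 .........................-+
  38 ..........................-
  34   -.......--.--....-..-.--.
  30  .+-....+++++++-+--+++++++.
  26   +-....++++++++++++++++++.
  22  .+.....++++++++++++++++++.
  18  .+....-+++++++++++++++++*.
  14  .+....-++++++++++++++++++.
  10   -..--+++++++++++++++++++.
   6   --+***++++++++++++***+++.
   2   -*####*+++***+++*####**+.
  -2   -######*+*###**+######*+.
  -6   -######**######*#######+.
 -10   -######**##############+.
 -14   -######################+-
 -18   -*#####################+-
 -22   -**###################*+.
 -26   -++*################**++.
 -30  .+++*######*#*#######*+++.
 -34  .+***######****######***+.
 -38   +***######****######***+.
 -42   +****####***+*#####****+.
t 14.4 tub x,y of tcp mm 34.06891227695108 -0.5744758511650235 z 0.12436859682489841 yaw err deg (scoop-tub) -0.059099337489584514 tilt [ 0.0008625  -0.00015497] F [-8.22 -6.26 12.76] mom [-1.108  1.963 -0.025] op 0.017909035259388903 30.001941919326782
```

The scoop is tilted back about 8° with the balls resting against the rear wall. I'll firm the grip, lift gently, and refine the stage pose from the saved depth.

Emit:
{"op": "drive_tool", "data": {
  "series": "0 0 0 0;0 0 0 0;0 0 -0.6 0;0 0 -1.8 0;0 0 -3.2 0;0 0 -4.6 0;0 0 -6 0;0 0 -7.2 0;0 0 -7.6 0;0 0 -7.6 0",
  "squeeze": 60
}}

```text
time_s: 15.65
eef_pos: [0.5767, 0.2796, 0.1997]
ee_rot: [-0.891, 3.013, -0.0]
ft_force: [0.6, 0.6, -2.2]
opening: 0.0175
gripper_force: 60.0
```

Run:
```python
from pan import *
from tilt import *
tilt(); pan(tilt=7)
from scipy.optimize import least_squares
for n in('scene','side'):
    d=np.load(n+'0.npy'); p,M,o=cam(n); v,u=np.mgrid[:400,:640]; P=np.stack([(u-p['cx'])/p['fx']*d,(v-p['cy'])/p['fy']*d,d],-1)@M.T+o
    r=np.hypot(P[...,0]-.542,P[...,1]+.287); m=(d>0)&(P[...,2]>.069)&(P[...,2]<.078)&(r<.058)
    X=P[m]; f=least_squares(lambda q:np.hypot(X[:,0]-q[0],X[:,1]-q[1])-.0485,[.542,-.287],loss='soft_l1',f_scale=.002); print(n,m.sum(),'dish',f.x)
    m=(d>0)&(P[...,2]>.122)&(P[...,2]<.134)&(np.hypot(P[...,0]-.612,P[...,1]+.308)<.03); X=P[m]; print('knob top',m.sum(),X.mean(0),X.min(0),X.max(0))
```

```text
178 178 floor slope deg (lip up +) 4.986778736958573 floor z rel tcp at x=.027 -0.07755748813181247 std 0.0014260364390005671
  58                        ..-.
  54                        ..-.
  50                        ..-.
  46  ..--.---.---.---.--.---.-.
  42   ........................-
  38   .........................
  34   -.....---+--+-..-..-----.
  30  .+.....++++++++--+++++++-.
  26  .+.....++++++++++++++++++.
  22  .+-...-++++++++++++++++++-
  18  .+-...-+++++++++++++++++*-
  14  .+....-+++++++++++++++++*+
  10   +.-++++++++++++++++++++*+
   6   --****+++++++++++****++++
   2   -*####*+++****++*####**++
  -2   -*#####*+*####*+######*++
  -6   -#######*######+#######+-
 -10   +##############*#######+-
 -14   +##*###################+-
 -18   -*#####################+-
 -22   -*####################*+-
 -26   -+*#################*++++
 -30   -++*################*+*+-
 -34  .+**#######***#######***++
 -38  .+***######****######***++
 -42  .+***#####*****#####****++
t 15.75 tub x,y of tcp mm 34.35362454574255 -0.258466627526115 z 0.19913366695018173 yaw err deg (scoop-tub) -0.04112741065227965 tilt [ 8.37693185e-04 -1.32398850e-05] F [-0.4  -0.22 -2.98] mom [0.006 0.105 0.004] op 0.01756385728142027 59.998878836631775
scene 95 dish [ 0.54024919 -0.29332628]
knob top 61 [ 0.61577586 -0.30659248  0.12745416] [ 0.59992754 -0.32284755  0.12216519] [ 0.63033641 -0.29179522  0.13164747]
side 79 dish [ 0.53678063 -0.29432875]
knob top 62 [ 0.61111245 -0.3072411   0.12645457] [ 0.59675892 -0.32474403  0.12222514] [ 0.625546   -0.29446415  0.12992817]
```

Emit:
{"op": "drive_tool", "data": {
  "series": "0 0 0 0.07;0 0 0 0.17;0 0 0 0.29;0 0 0 0.41;0.5 -0.6 0 0.53;1.5 -1.8 0 0.65;3 -3.6 0 0.77;4.6 -5.5 0 0.89;6.2 -7.4 0 1.01;7.8 -9.3 0 1.13;9.4 -11.2 0 1.25;11 -13.1 0 1.37"
}}

```text
time_s: 17.25
eef_pos: [0.5553, 0.1091, 0.1993]
ee_rot: [-1.221, -2.894, 0.001]
ft_force: [0.7, 0.4, -3.1]
opening: 0.0177
gripper_force: 60.0
```

Run:
```python
from pan import *
pan(tilt=7.5); print(status.state()['eef_pos'],status.state()['joint_pos'].round(2))
```

```text
58      .-   ..               
  54    .-. ..                  
  50   .-   ..                  
  46  ... ..                    
  42 --   .                     
  38 +-..                       
  34 **+-                       
  30 **+-     ..............    
  26 ++-.     ..................
  22 --.     ...................
  18 ++-+++++-...............---
  14 ++*****+-..............-+**
  10 ++*****+-..............-+**
   6 -+*****+-..............-+**
   2 -******+-..............-+**
  -2 +********++--.......---++**
  -6 +***########**+++++***+++**
 -10 +***#***##*#######****+++**
 -14 +***#**#####*#####****+++**
 -18 +**#########***######*++***
 -22 +****###############*+++***
 -26 +******#*############*++***
 -30 +*********###########**+***
 -34 +*********###########******
 -38 +*****##*############******
 -42 +******######***#####******
t 17.3 tub x,y of tcp mm -78.3580748809354 -134.6365420302179 z 0.19939353477408275 yaw err deg (scoop-tub) -79.32626202474788 tilt [-0.00060758 -0.00145647] F [ 0.7  -5.1  -2.45] mom [-0.424 -0.007 -0.067] op 0.01772898380604532 59.997031688690186
[0.55511171 0.10540743 0.19939353] [-0.58  0.36  0.42  1.8  -0.17  1.02  0.67]
```

Emit:
{"op": "drive_tool", "data": {
  "series": "0 0 0 0.05;-0.4 -0.5 0 0.15;-1.3 -1.7 0 0.27;-2.4 -3.1 0 0.39;-3.6 -4.6 0 0.51;-4.8 -6.2 0 0.62;-5.7 -7.4 0 0.7;-6.3 -8.2 0 0.75;-6.5 -8.4 0 0.76;-6.5 -8.4 0 0.76"
}}

```text
time_s: 18.55
eef_pos: [0.5413, 0.0049, 0.1996]
ee_rot: [-2.202, -2.241, 0.0]
ft_force: [0.8, -0.1, -1.7]
opening: 0.0179
gripper_force: 60.0
```

Run:
```python
from pan import *
pan(tilt=7.5,n='side'); print(status.state()['eef_pos'],status.state()['joint_pos'].round(2))
im,d,c=grab('wrist'); cv2.imwrite('pics/w5.png',im)
from scipy.optimize import least_squares
for n in('scene','side'):
    im,d,(p,M,o)=grab(n); v,u=np.mgrid[:400,:640]; P=np.stack([(u-p['cx'])/p['fx']*d,(v-p['cy'])/p['fy']*d,d],-1)@M.T+o
    # index plate / foot outline: plate radius 90 top at .040, foot 95
    r=np.hypot(P[...,0]-.539,P[...,1]+.29); m=(d>0)&(abs(P[...,2]-.040)<.004)&(r<.1)&(r>.05); print(n,m.sum(),cv2.minEnclosingCircle((P[m][:,:2]*1000).astype(np.float32)))
    m=(d>0)&(P[...,2]>.05)&(P[...,2]<.078)&(r<.06); print('dish enc',m.sum(),cv2.minEnclosingCircle((P[m][:,:2]*1000).astype(np.float32)))
```

```text
58 +++++++++++******++++++++++
  54 ----+++++++******++----++++
  50 ---------++*****++-...--+++
  46 ........-++*****+-....--+++
  42 ......  .-+++++++-.   .-+++
  38 ....... ..-++++-..     ---+
  34  .........-----.       ----
  30           .----.      .----
  26           .-----.    .-+--.
  22           .----+++----++--.
  18           .---+++++++++--- 
  14           ----++**+**++--. 
  10          .----++****+++--. 
   6       ....----+++***+++--. 
   2    .---------+++***+++---  
  -2   .-++++++---+++*+*+++---  
  -6   .-++++++---+++***+++---  
 -10   .-++++++---++****+++---  
 -14   .-+++++----+++***++----  
 -18   .-+++++---+++**++++----  
 -22   .-+++++---+++++++++--..  
 -26   .-++------+++***+++-...  
 -30   ..----..---++++*++--.... 
 -34   .--------++++++++++++--. 
 -38   -+++++++++++++++++++++-. 
 -42   -+++++++++++++++++++++-  
t 18.6 tub x,y of tcp mm -144.50826248207275 -211.20497024028427 z 0.19962102617777008 yaw err deg (scoop-tub) -121.9888275067296 tilt [ 4.73606130e-05 -2.39020709e-05] F [ 0.48  0.49 -3.18] mom [-0.022  0.029 -0.017] op 0.017689517499021076 59.99902367591858
[0.54133564 0.00516377 0.19962103] [-0.57  0.34  0.61  1.87 -0.23  1.01  0.16]
scene 749 ((540.109130859375, -291.6512451171875), 91.43143463134766)
dish enc 423 ((539.5538330078125, -296.25787353515625), 55.162208557128906)
side 267 ((536.1911010742188, -295.0281066894531), 90.71866607666016)
dish enc 91 ((513.6101684570312, -320.1849365234375), 37.36387252807617)
```

View pics/w5.png

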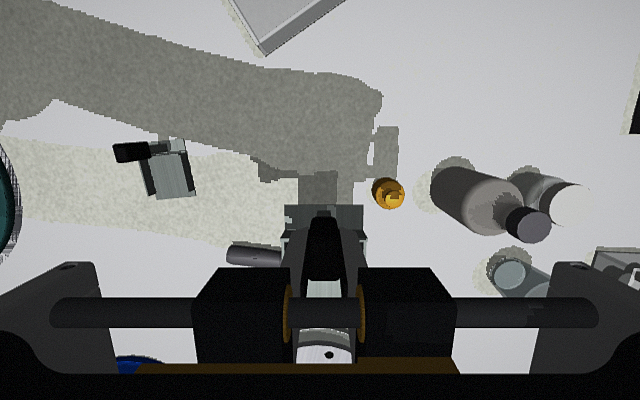

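The wrist view shows the bystanders untouched; the handle hides the pan. Depth fits put the dish at about (0.539, -0.293). Lowering to pouring height.

Emit:
{"op": "drive_tool", "data": {
  "series": "0 -0.2 0.5 0;0 -0.5 1.5 0;0 -0.7 2.5 0;0 -0.7 3.3 0;0 -0.7 3.7 0;0 -0.7 3.7 0"
}}

```text
time_s: 19.5
eef_pos: [0.5342, 0.0044, 0.1624]
ee_rot: [-2.204, -2.239, 0.001]
ft_force: [0.2, -0.4, -2.6]
opening: 0.0181
gripper_force: 60.0
```

Run:
```python
from pan import *
pan(tilt=7.5); print(status.state()['eef_pos'])
```

```text
58                            
  54                            
  50                            
  46                            
  42                            
  38                            
  34                            
  30                            
  26 -                      -.  
  22 ++.   .................-++.
  18 +**-...................+**+
  14 +***+-.................+***
  10 +****+-................+***
   6 +****+-................+***
   2 +***#**+--.--....--++-.+***
  -2 ++****##*+****+--+****-+***
  -6 +++***####***##*******++***
 -10 ++**########*########*++***
 -14 ++*##################*++***
 -18 ++*######*###########*+****
 -22 ***######*++*##*#####+++***
 -26 #*###**##*-++*#***###+++***
 -30 ####******++-+*****+++++***
 -34 #####****************++****
 -38 ####***********************
 -42 ***************************
t 19.55 tub x,y of tcp mm -150.76298850436473 -208.01130153457095 z 0.16272320006828117 yaw err deg (scoop-tub) -122.08713573394074 tilt [-1.70800980e-04  7.18883016e-05] F [ 0.2   0.24 -3.33] mom [ 0.011  0.012 -0.004] op 0.01784784172214421 59.99893248081207
[0.53435059 0.00443564 0.1627232 ]
```

Emit:
{"op": "drive_tool", "data": {
  "series": "-0.8 0 0 0;-2.4 0 0 0;-4.8 0 0 0;-8 0 0 0;-12.3 0 0 0;-17.2 0 0 0;-17.2 0 0 0;-17.2 0 0 0;-17.2 0 0 0;-17.2 0 0 0;-17.2 0 0 0"
}}

```text
time_s: 20.92
eef_pos: [0.5371, -0.167, 0.1627]
ee_rot: [2.203, 2.24, 0.0]
ft_force: [-0.8, 0.5, -2.5]
opening: 0.0178
gripper_force: 60.0
```

Run:
```python
from pan import *
pan(tilt=7.5); print(status.state()['eef_pos'])
im,d,c=grab('scene'); cv2.imwrite('pics/s6.png',cv2.resize(im[130:260,210:380],None,fx=4,fy=4,interpolation=3))
p,M,o=c; g=cv2.cvtColor(im,6)
for X in np.arange(.59,.485,-.005):
    row=''
    for Y in np.arange(-.345,-.24,.004):
        q=M.T@(np.array([X,Y,.054])-o); row+='#*+-. '[min(5,int(cv2.getRectSubPix(g,(1,1),(float(p['cx']+p['fx']*q[0]/q[2]),float(p['cy']+p['fy']*q[1]/q[2])))[0,0])//22)]
    print('%.3f'%X,row)
```

```text
58        .-+*****************
  54       .-+***************+++
  50       .++************+-+--+
  46       -+***********++-.....
  42      .-+*********++-.......
  38      .+********++-.........
  34      .+*******+--..........
  30      .+******+-........--..
  26 --   .-++++++--........-+-.
  22 ++-. ........-...----.--++-
  18 +++-............-++*++-+**+
  14 +++*+-..........-*****++***
  10 +++***+----++++-+*#***++***
   6 +++***#*++***##***###*++***
   2 +++**#*#####**#######*++***
  -2 +++*##############**##++***
  -6 ****##############****++***
 -10 ***###############*+++++***
 -14 #**######****####**+---+***
 -18 #####*###*****####*+-.-+***
 -22 #####**###++***####+-.-+***
 -26 #####******++*******---+***
 -30 #####***************++++***
 -34 ***##**********************
 -38 -**************************
 -42  .+************************
t 20.98 tub x,y of tcp mm -241.93488395571964 -353.3555993174728 z 0.16272839384581222 yaw err deg (scoop-tub) -122.0481371917627 tilt [2.73217236e-05 5.54550454e-05] F [-0.57  0.15 -2.57] mom [0.093 0.073 0.021] op 0.01779908902288257 59.998759031295776
[ 0.53704759 -0.16711612  0.16272839]
0.590 #***+.   -*************+-  
0.585 #*-.   -+***************+..
0.580 +.   .+***+**************+-
0.575     +-+-----+++***********+
0.570   .-+++.....---++**********
0.565 .-***+.........-++*********
0.560 +***+-..........-+*********
0.555 ****+-..........-+*********
0.550 ****+-........--+**********
0.545 ****+-........-+***********
0.540 ****++......-+*************
0.535 ****+-.....-++++++++++++++-
0.530 *****+..........-****##*++.
0.525 *****+-.........+**####+++*
0.520 ******+-.......-+*####**###
0.515 ******++-......--+++*######
0.510 ********+-........-+##*####
0.505 *********++--.....-**######
0.500 ***********++-....-**####**
0.495 +***********+.....-+*#####*
0.490 -+**********+......+#######
```

The balls rode up the pan and rolled back, so 0.4 m/s is too slow. I'll retract gently, then go faster and end with a short reversal.

Emit:
{"op": "drive_tool", "data": {
  "series": "0 0 0 0;0 0 0 0;0.4 0 0 0;1.2 0 0 0;2.4 0 0 0;3.8 0 0 0;5.4 0 0 0;7.2 0 0 0;9.2 0 0 0;11.2 0 0 0;13 0 0 0;14 0 0 0"
}}

```text
time_s: 22.52
eef_pos: [0.5347, -0.026, 0.1627]
ee_rot: [-2.202, -2.24, -0.0]
ft_force: [-0.3, 0.0, -3.4]
opening: 0.0178
gripper_force: 60.0
```

Emit:
{"op": "drive_tool", "data": {
  "series": "0 0 0 0;0 0 0 0;0 0 0 0;0 0 0 0;0 0 0 0;0 0 0 0;0 0 0 0;0 0 0 0"
}}

```text
time_s: 23.52
eef_pos: [0.5347, -0.0275, 0.1627]
ee_rot: [2.204, 2.239, -0.0]
ft_force: [-0.4, -1.2, -2.4]
opening: 0.0179
gripper_force: 60.0
```

Run:
```python
from pan import *
pan(tilt=7.5); print(status.state()['eef_pos'])
```

```text
58                   .--++++++
  54                    .--+-+++
  50                    .-.----+
  46                     .-.----
  42                       -+---
  38                         .-+
  34                            
  30                            
  26 -                      -.  
  22 ++.   .................+++-
  18 +**+-..................+**+
  14 +***+-.................+***
  10 +****-.................+***
   6 ++****-....--..........+***
   2 +++*##*+--+***+-......-+***
  -2 +++***##*****##*+-++++-+***
  -6 ++**#######***##*#****++***
 -10 ++**#################*++***
 -14 ++*##################*++***
 -18 +**######***#########*+****
 -22 #**######*****#######*+****
 -26 #####************#***+++***
 -30 #####******++********+++***
 -34 #####**********************
 -38 **#************************
 -42 .+*************************
t 23.57 tub x,y of tcp mm -167.82050010366154 -235.00678032375188 z 0.162699798093834 yaw err deg (scoop-tub) -122.08173620490318 tilt [-8.13940559e-05  4.30614003e-05] F [ 0.18 -0.01 -2.24] mom [0.011 0.038 0.011] op 0.0176383740613821 59.99895215034485
[ 0.53474775 -0.02749487  0.1626998 ]
```

Emit:
{"op": "drive_tool", "data": {
  "series": "-0.6 0 0 0;-2.2 0 0 0;-5.3 0 0 0;-11.4 0 0 0;-17.5 0 0 0;-14 0 0 0;-14 0 0 0;-14 0 0 0;-14 0 0 0;-14 0 0 0;-14 0 0 0;-14 0 0 0"
}}

```text
time_s: 25.08
eef_pos: [0.537, -0.1675, 0.1627]
ee_rot: [2.204, 2.239, -0.0]
ft_force: [-0.9, 0.3, -1.6]
opening: 0.0179
gripper_force: 60.0
```

```bash
cat > dish.py <<'E'
from pan import *
def dish():
    im,d,c=grab('scene'); p,M,o=c; g=cv2.cvtColor(im,6)
    for X in np.arange(.60,.475,-.005):
        row=''
        for Y in np.arange(-.352,-.23,.004):
            q=M.T@(np.array([X,Y,.054])-o); row+='#*+-. '[min(5,int(cv2.getRectSubPix(g,(1,1),(float(p['cx']+p['fx']*q[0]/q[2]),float(p['cy']+p['fy']*q[1]/q[2])))[0,0])//22)]
        print('%.3f'%X,row)
    return im
E
python3 -c "
from dish import *
pan(tilt=7.5); dish()"
```

```text
58        .-+*********#######*
  54        .++*****##***######*
  50       .++*****#*###########
  46       -+*****##**##########
  42      .-+*****########**###*
  38      .+*******#######******
  34      .+*******##*####******
  30      .+********##*####++***
  26 --    -+++++-++++**++++++*+
  22 +*-.  ..-......-.--.---+++-
  18 +**+-.................-+**+
  14 ++**+-.................+***
  10 **+**+.................+***
   6 ++++*+.................+***
   2 +++**-.................+***
  -2 ++***+.................+***
  -6 ++***+................-+***
 -10 *****-................-+***
 -14 #**#*-....----........-+***
 -18 #####*-..-+***+-......-+***
 -22 #####**+-+**###*+.....-+***
 -26 ######**++*****#*+-----****
 -30 #####***************++++***
 -34 ***************************
 -38 -**************************
 -42  .*************************
t 25.12 tub x,y of tcp mm -242.19078846590617 -353.63160864520336 z 0.1626907229450927 yaw err deg (scoop-tub) -122.07700732116659 tilt [-1.18420455e-04 -2.07195037e-05] F [-0.4   0.57 -1.56] mom [-0.02   0.066 -0.039] op 0.017828100055201714 5
[... 267 characters left out ...]
--+***********++
0.565   .-***-.........-+***********+
0.560  .****+-.........-+***********+
0.555 -*****+-.......-+**************
0.550 +****+--.--..-+--+*************
0.545 ******++**+++*+-+**************
0.540 ******####****++***************
0.535 ****######***++++++-----------+
0.530 **########*+++--.............-+
0.525 *****###**####+-.............-*
0.520 ****##########+..............+*
0.515 *******#####**+............-#**
0.510 ******#*#####*+-..........-*#**
0.505 +*******####**-...........+****
0.500 ++******#****+-...........+*#**
0.495 .-+***********-...........-+++*
0.490  .-+**********-.............+**
0.485    .-++*******-............+***
0.480      .--+++++-...----+++++*###*
```

Four balls left the pan into the dish; one remains at the rear. Throwing it onto the others risks a bounce, so I'll take it back to the tub, where it is contained.

Emit:
{"op": "drive_tool", "data": {
  "series": "0.4 0 -0.2 0;1.2 0 -0.5 0;2.4 0 -0.8 0;3.8 0 -1.2 0;5.4 0 -1.6 0;7.2 0 -2 0;9.2 0 -2.4 0;11.2 0 -2.8 0;13.2 0 -3.2 0;15 0 -3.5 0;16.3 0 -3.7 0;16.7 0 -3.7 0"
}}

```text
time_s: 26.68
eef_pos: [0.5343, 0.0005, 0.1999]
ee_rot: [2.202, 2.24, 0.0]
ft_force: [0.9, -0.3, -1.8]
opening: 0.0177
gripper_force: 60.0
```

Emit:
{"op": "drive_tool", "data": {
  "series": "0 0 0 -0.07;0 0 0 -0.19;0.3 0 0 -0.31;0.9 0 0 -0.43;1.8 0.1 0 -0.55;3 0.2 0 -0.67;4.4 0.2 0 -0.79;6 0.3 0 -0.91;7.6 0.4 0 -1.03;9.2 0.5 0 -1.15;10.8 0.6 0 -1.27;12.4 0.7 0 -1.39"
}}

```text
time_s: 28.18
eef_pos: [0.5393, 0.1235, 0.1996]
ee_rot: [-0.254, -3.131, 0.001]
ft_force: [0.4, 0.6, -1.8]
opening: 0.0177
gripper_force: 60.0
```

Run:
```python
from dish import *
pan(tilt=7.5); im=dish(); a=cv2.resize(im[140:215,215:310],None,fx=6,fy=6,interpolation=3); cv2.imwrite('pics/s7.png',a)
T=np.array([C[0]-.0001+.005*np.cos(Y),C[1]-.0008+.005*np.sin(Y),.20]); print(totool(T))
g=cv2.cvtColor(im,6);
```

```text
58                            
  54                            
  50                            
  46                            
  42      ......................
  38      ......................
  34     .......................
  30    .-.....................+
  26   -++...................-**
  22 .+**+-.................+**+
  18 ****+-...............-+****
  14 ****+-...............+*****
  10 ***++................++****
   6 ***++-..............-++***+
   2 ****+..............---****+
  -2 ***+--............---+****+
  -6 ***++-...........-++-+*****
 -10 ***+-...........-++++*****+
 -14 ***++........-+++++++******
 -18 ***+--.....-+##**+++++****+
 -22 ***++-...-*######*++++*****
 -26 ****+--.+*#######*++++****+
 -30 ***+++++*#######*++++******
 -34 ********########***++*****+
 -38 *******########****+******+
 -42 ********#####*******++***++
t 28.23 tub x,y of tcp mm -80.54875112250382 -108.91102024306804 z 0.19945836416331875 yaw err deg (scoop-tub) -41.78402035811223 tilt [0.00028444 0.0002531 ] F [-0.75  2.22 -2.52] mom [ 0.194  0.077 -0.017] op 0.017324102852363712 60.000838637
[... 293 characters left out ...]
..-++*********-.
0.560  .****+...........+++*********-
0.555 -*****+-.......-+*++++*******+-
0.550 +****++..--..-*####+-++*******-
0.545 ******++**+-+*#####*+-+******+-
0.540 *****#####***#*####+..++******-
0.535 ****######****####*-..-+******-
0.530 ***##*###****#####*+-.-+*****+.
0.525 ******###***######*+..-+****+. 
0.520 ****##############+-..-+***+-  
0.515 ******######**##*-....+****-   
0.510 +*****##*###*#*+......+**+.    
0.505 +*****#*####**+--....-++.      
0.500 -+************+*++++-+.        
0.495 .-+****************+-          
0.490  .-++*************-            
0.485    .-++********+-              
0.480      .---++++-.     .++-       
[ 1.0078278  13.84884981 -0.0549606 ]
```

View pics/s7.png

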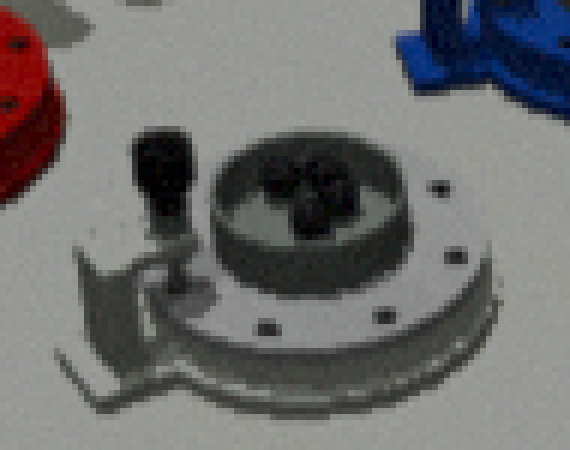

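The dish holds four balls in a cluster around (310,195). One ball is still in the pan; going over the tub with it.

Emit:
{"op": "drive_tool", "data": {
  "series": "0 0.6 0 -0.07;0.1 2 0 -0.19;0.3 3.6 0 -0.31;0.4 5.2 0 -0.43;0.5 6.8 0 -0.55;0.6 8.4 0 -0.66;0.8 10 0 -0.72;0.9 11.6 0 -0.73;1 13 0 -0.73;1 13.8 0 -0.73;1 13.8 0 -0.73;1 13.8 0 -0.73"
}}

```text
time_s: 29.78
eef_pos: [0.5522, 0.2608, 0.1996]
ee_rot: [0.875, -3.017, 0.001]
ft_force: [0.5, -0.3, -1.9]
opening: 0.0178
gripper_force: 60.0
```

Run:
```python
from pan import *
pan(tilt=7.5)
```

```text
58                         ...
  54                         ...
  50   ....  .  .. ..  .. . ...-
  46   --.--..--.---.---------.-
  42   ....................... .
  38   ....................... .
  34  .-.....-..----....-..--+..
  30  .+.....+++++++++-+++++++-.
  26  .+-...-++++++++++++++++++.
  22  .+-...-++++++++++++++++++.
  18  .+-....++++++++++++++++*+-
  14  .+-...-++++++++++++++++++-
  10  .+...-+++++++++++++++++++-
   6   --..++++++++++++++++++++-
   2   --..++++++++++++++++++++.
  -2   --..++++++++++++++++++++.
  -6  .--.-++++++++++++++++++++.
 -10   -+++++++++++++++++++++++.
 -14   -++++++++++++****+++++++.
 -18   -+++++++++++*####*++++++-
 -22   -++++++++++*#####*++++++-
 -26   -++++++++++*######*+++++-
 -30  .-++++++++++#######*+++++-
 -34  .+**********#######*****+-
 -38  .+***********######*****+-
 -42  .+***********######*****+.
t 29.82 tub x,y of tcp mm 3.7923950471569805 -2.776014758660626 z 0.19967546437453287 yaw err deg (scoop-tub) -0.6673721043529497 tilt [ 0.00013764 -0.00031851] F [-0.71  0.14 -1.78] mom [ 0.011  0.03  -0.046] op 0.01778307081785889 59.99933481216431
```

Emit:
{"op": "drive_tool", "data": {
  "series": "0 0.24 1 -0.012;0 0.24 2.5 -0.012;0 0.24 4 -0.012;0 0.24 5.5 -0.012;0 0.24 7 -0.012;0 0.24 8.3 -0.012;0 0.24 9.3 -0.012;0 0.24 9.8 -0.012;0 0.24 9.8 -0.012"
}}

```text
time_s: 30.95
eef_pos: [0.5508, 0.2634, 0.1015]
ee_rot: [0.894, -3.011, 0.0]
ft_force: [0.9, -0.4, -1.8]
opening: 0.0174
gripper_force: 60.0
```

Emit:
{"op": "drive_tool", "data": {
  "series": "-0.4 0 0 0;-0.8 0 0 0;-1.2 0 0 0;-1.6 0 0 0;-2 0 0 0;-2.3 0 0 0;-2.6 0 0 0;-2.6 0 0 0",
  "squeeze": 20
}}

```text
time_s: 31.95
eef_pos: [0.5722, 0.2772, 0.1013]
ee_rot: [0.893, -3.01, 0.001]
ft_force: [-4.1, -2.7, -1.4]
opening: 0.0177
gripper_force: 20.0
```

Run:
```python
from tilt import *
from pan import *
tilt(); pan(tilt=0)
```

```text
4 0 floor slope deg (lip up +) 0.0 floor z rel tcp at x=.027 0.0 std nan
  58 --------.---..-----.-------
  54 --..-..--..--.--.---.---.--
  50 ..........................-
  46 ..............-...........-
  42 .--------------------------
  38 --++++++++++++++++++++++++-
  34 ..-----+++++++++++++++++++-
  30 .-++---++++++++++++++++++--
  26 ..---.---------------------
  22   .     ...................
  18   +...-+++++++++++++++++++-
  14  .+...-++++++++++++++++++*-
  10  .-...++++++++++++++++++++-
   6   ....++++++++++++++++++++-
   2   --..++++++++++++++++++++-
  -2   ---+++++++++++++++++++++-
  -6   -+++++++++++++++++++++++-
 -10   -+++++++++++++++++++++++-
 -14  .-+++++++++++++++++++++++.
 -18   -++++++++++++*#**+++++++-
 -22   -++++++++++*#####*++++++-
 -26  .+++++++++++*######*+++++-
 -30  .+++++++++++#######*+++++-
 -34  .+**+***+****######*+***+-
 -38  .+***********######*****+-
 -42  .+************####******+-
t 32.05 tub x,y of tcp mm 29.528968968821463 0.1053100628877774 z 0.10131063127780661 yaw err deg (scoop-tub) 0.05988590935257321 tilt [ 1.50998982e-03 -7.17835129e-05] F [-3.65 -2.77 -1.2 ] mom [-0.733  1.041 -0.143] op 0.018176200365763038 19.997569620609283
  ret = _var(a, axis=axis, dtype=dtype, out=out, ddof=ddof,
  arrmean = um.true_divide(arrmean, div, out=arrmean,
  ret = ret.dtype.type(ret / rcount)
```

Emit:
{"op": "drive_tool", "data": {
  "series": "-0.4 0 -0.4 0;-0.8 0 -0.8 0;-1.2 0 -1.2 0;-1.4 0 -1.4 0;-1.4 0 -1.4 0;-1.4 0 -1.4 0;-1.4 0 -1.4 0;-1.4 0 -1.4 0"
}}

```text
time_s: 33.05
eef_pos: [0.5844, 0.2853, 0.1157]
ee_rot: [-0.894, 3.011, -0.0]
ft_force: [-0.2, -0.1, -1.7]
opening: 0.0179
gripper_force: 20.0
```

Run:
```python
from pan import *
pan(tilt=-8)
```

```text
58  .  .... ..---..--....--...
  54 ---------------------------
  50 -..........................
  46 ..........................-
  42 ..........................-
  38 ..----------+--------------
  34 .---+++++++++++++++++++++--
  30 .-+----++++++++++*+++++++--
  26 ..--..--------++++++-------
  22   -   .......-+--++--....-.
  18  .+...+++++++*######*++++*-
  14  .+..-+++++++*######*++++*-
  10   .---++++++++*####*++++++-
   6   .+++++++++++++*+++++++++-
   2   -+++++++++++++++++++++++-
  -2   -+++++++++++++++++++++++.
  -6   -+++++++++++++++++++++++.
 -10  .++++++++++++++++++++++++.
 -14   ++++++++++++++++++++++++-
 -18  .++++++++++++++++++++++++-
 -22  .++++++++++++++++++++++++-
 -26  .++++++++++++++++++++++++-
 -30  .++++++++++++++++++++++++.
 -34   ++++++++++++++++++++++++.
 -38  .+**********************+.
 -42  .+**********************+.
t 33.1 tub x,y of tcp mm 44.138097633957464 0.24094561127943268 z 0.11570307699776534 yaw err deg (scoop-tub) 0.07025496196993686 tilt [-1.81391972e-04 -5.46301127e-05] F [ 0.09  0.35 -2.62] mom [ 0.079  0.044 -0.022] op 0.0177965433210209 19.999466836452484
```

The ball rolled to the lip, held there by the tub's end wall. I'll pull back so it drops into the tub.

Emit:
{"op": "drive_tool", "data": {
  "series": "0.5 0 0 0;1 0 0 0;1.6 0 0 0;2.4 0 0 0;3.4 0 0 0;4.5 0 0 0;5.5 0 0 0;6 0 0 0;6 0 -1 0;6 0 -2.5 0;6 0 -4 0;6 0 -4 0"
}}

```text
time_s: 34.6
eef_pos: [0.5348, 0.2529, 0.1573]
ee_rot: [-0.893, 3.009, 0.001]
ft_force: [-0.4, 0.7, -1.9]
opening: 0.018
gripper_force: 20.0
```

Run:
```python
from pan import *
pan(tilt=-8)
# tub map at ball height, tub frame
im,d,(p,M,o)=grab('scene'); g=cv2.cvtColor(im,6); X=np.array([np.cos(Y),np.sin(Y),0]); V=np.array([-np.sin(Y),np.cos(Y),0])
for x in np.arange(.125,-.03,-.006):
    row=''
    for y in np.arange(-.045,.046,.004):
        q=M.T@(np.r_[C,.015]+X*x+V*y-o); row+='#*+-. '[min(5,int(cv2.getRectSubPix(g,(1,1),(float(p['cx']+p['fx']*q[0]/q[2]),float(p['cy']+p['fy']*q[1]/q[2])))[0,0])//22)]
    print('%4d'%(x*1000),row)
s=status.state(); print(totool([.455,.045,.20]))
```

```text
58                          . 
  54                          . 
  50                          . 
  46                          . 
  42                          . 
  38   .....------------------- 
  34   .....-+++++++++++++++++- 
  30   .....-+++++++++++++++++- 
  26  .+....++++++++++++++++++- 
  22  .+-..-+++++++++++++++++++ 
  18  .+-..++++++++++++++++++++ 
  14  .+..-++++++++++++++++++++.
  10   ---+++++++++++++++++++++ 
   6   -+++++++++++++++++++++++ 
   2   .+++++++++++++++++++++++.
  -2   -+++++++++++++++++++++*+.
  -6  .-+++++++++++++++++++++++.
 -10  .++++++++++++++++++++++++.
 -14  .++++++++++++++++++++++++.
 -18  .++++++++++++++++++++++++ 
 -22  .++++++++++++++++++++++++ 
 -26  .++++++++++++++++++++++++ 
 -30  .++++++++++++++++++++++++.
 -34  .++++++++++++++++++++++++.
 -38  .+**********************+-
 -42  .+**********************+-
t 34.65 tub x,y of tcp mm -15.553875148407998 0.16989503569762693 z 0.15635913622816494 yaw err deg (scoop-tub) 0.07555761286093343 tilt [-0.00122701 -0.00014543] F [-0.71  0.22 -2.33] mom [0.093 0.104 0.009] op 0.01790753838987766 19.999401569366455
 125 ...........-....-....-.
 119 .-...-......---......--
 112 .-.........-+**+-....--
 106 .-....-....+****+....--
 100 --.........-*++*+....--
  94 .           ..-.     ..
  88                      . 
  82                      . 
  76                      . 
  70                      . 
  64                      . 
  58                      - 
  52                      . 
  46                      . 
  40                      . 
  34                      . 
  28                      . 
  22                      . 
  16 .  ....--------.---.-- 
  10    .....+++++++++++++- 
   4    -...+++++++++++++++ 
  -1   .+...+++++++++++++++ 
  -7   .+..++++++++++++++++ 
 -13    +..+++++++++++++++*.
 -19    -++++++++++++++++++ 
 -25    -++++++++++++++++++ 
[ 17.94625111 -13.07538357  -4.42944   ]
```

The pan is empty and the ball is in the tub near x = 106 mm. Returning the scoop to its original spot.

Emit:
{"op": "drive_tool", "data": {
  "series": "0 0 -4 0;4.5 -3 -4 0;9 -6 -4 0.18;13.5 -9 -4 0.36;18 -12 -4 0.54;18.8 -13.1 -4 0.72;18.8 -13.1 -4 0.9;18.8 -13.1 -4 0.925;18.8 -13.1 -4 0.925;18.8 -13.1 -1 0.925;18.8 -13.1 2 0.925;18.8 -13.1 4.5 0.925"
}}

```text
time_s: 36.2
eef_pos: [0.4478, 0.0403, 0.1095]
ee_rot: [-0.537, -3.095, 0.001]
ft_force: [0.8, 0.9, -1.6]
opening: 0.0181
gripper_force: 20.0
```

Emit:
{"op": "drive_tool", "data": {
  "series": "0 0 0 0;0 0 0.3 0;0 0 0.6 0;0 0 0.9 0;0 0 1.2 0;0 0 1.5 0;0 0 1.8 0;0 0 2 0;0 0 2 0",
  "squeeze": 8
}}

```text
time_s: 37.33
eef_pos: [0.448, 0.04, 0.0905]
ee_rot: [0.544, 3.094, -0.0]
ft_force: [0.1, -0.4, -1.1]
opening: 0.0178
gripper_force: 8.0
```

Emit:
{"op": "drive_tool", "data": {
  "series": "0 0 0.1 0;0 0 0.2 0;0 0 0.3 0;0 0 0.3 0"
}}

```text
time_s: 37.83
eef_pos: [0.448, 0.0401, 0.0876]
ee_rot: [0.544, 3.094, -0.0]
ft_force: [-0.2, -0.2, -1.1]
opening: 0.0177
gripper_force: 8.0
```

Run:
```python
from tilt import *
tilt(); rep()
```

```text
109 109 floor slope deg (lip up +) -8.58292099814221 floor z rel tcp at x=.027 -0.08671174455653914 std 0.0020852628705211574
t 37.88 tub x,y of tcp mm -203.75220172514224 -131.1698781617335 z 0.0875984192018219 yaw err deg (scoop-tub) -52.9317319911066 tilt [-0.00016461 -0.000162  ] F [-0.51 -0.2  -0.67] mom [-0.013  0.037 -0.01 ] op 0.01774880214085762 7.999944984912872
```

```bash
sed -i 's/x>.017/x>-.025/' tilt.py
python3 - <<'E'
from tilt import *
tilt()
E
```

```text
266 266 floor slope deg (lip up +) -1.4358302321525696 floor z rel tcp at x=.027 -0.08603816859760477 std 0.0020914961987232848
```

Emit:
{"op": "drive_tool", "data": {
  "series": "0 0 0 0;0 0 0 0;0 0 0 0;0 0 0 0;0 0 -3 0;0 0 -8 0;0 0 -12.2 0;-4.3 -4.3 -12.2 0;-8.6 -8.6 -12.2 0;-12.9 -12.9 -12.2 0;-17.2 -17.2 -12.2 0;-17.2 -17.2 -12.2 0",
  "grip": 9.4
}}

```text
time_s: 39.42
eef_pos: [0.5512, -0.1847, 0.2092]
ee_rot: [-0.552, -3.093, 0.004]
ft_force: [-0.8, 0.5, -0.1]
opening: 0.0941
gripper_force: 0.0
```

Run:
```python
from h import *
s=status.state(); print(s['eef_pos'],s['opening'],s['time_s'])
for n in('wrist','scene','side'):
    im,d,(p,M,o)=grab(n); v,u=np.mgrid[:400,:640]; P=np.stack([(u-p['cx'])/p['fx']*d,(v-p['cy'])/p['fy']*d,d],-1)@M.T+o
    for nm,c,zr,rr in(('knob',(.612,-.308),(.118,.135),.03),('scoopgrip',(.449,.04),(.1,.118),.04),('lip',(.53,.011),(-.01,.012),.0)):
        m=(d>0)&(P[...,2]>zr[0])&(P[...,2]<zr[1])&(np.hypot(P[...,0]-c[0],P[...,1]-c[1])<rr)
        if m.sum(): X=P[m]; print(n,nm,m.sum(),X.mean(0).round(4),X.min(0).round(4),X.max(0).round(4))
print(totool([.613,-.3075,.118]))
```

```text
[ 0.55122972 -0.18465772  0.20919937] 0.09414279005073536 39.425
wrist knob 29 [ 0.6029 -0.2981  0.1208] [ 0.5999 -0.3002  0.1181] [ 0.6068 -0.295   0.1254]
wrist scoopgrip 147 [0.4499 0.038  0.1052] [0.444  0.0315 0.1   ] [0.4535 0.0478 0.11  ]
scene knob 72 [ 0.6169 -0.3056  0.1263] [ 0.5991 -0.3251  0.1189] [ 0.6305 -0.2897  0.1321]
scene scoopgrip 68 [0.4434 0.0458 0.1075] [0.4278 0.0317 0.1   ] [0.4564 0.0563 0.1138]
side scoopgrip 87 [0.4378 0.0457 0.1075] [0.4237 0.0341 0.1   ] [0.4516 0.0555 0.1135]
[-10.20450055  -9.92478036   9.13485525]
```

The scoop is standing free. Moving over the plunger knob.

Emit:
{"op": "drive_tool", "data": {
  "series": "-3.5 -3.4 1 0;-7 -6.8 2 0;-10.2 -9.9 3 0;-10.2 -9.9 3 0;-10.2 -9.9 3 0"
}}

```text
time_s: 40.2
eef_pos: [0.6134, -0.3064, 0.1798]
ee_rot: [-0.541, -3.095, -0.001]
ft_force: [-0.3, -0.5, 0.9]
opening: 0.0938
gripper_force: 0.0
```

Run:
```python
from h import *
s=status.state(); print(s['eef_pos'])
im,d,(p,M,o)=grab('wrist'); v,u=np.mgrid[:400,:640]; P=np.stack([(u-p['cx'])/p['fx']*d,(v-p['cy'])/p['fy']*d,d],-1)@M.T+o
m=(d>0)&(P[...,2]>.122)&(P[...,2]<.134)&(np.hypot(P[...,0]-.613,P[...,1]+.308)<.028); X=P[m]
print(m.sum(),np.median(X[:,2]),cv2.minEnclosingCircle((X[:,:2]*1000).astype(np.float32)),X.mean(0))
(cx,cy),r=cv2.minEnclosingCircle((X[:,:2]).astype(np.float32)); print(totool([cx,cy,.117]))
```

```text
[ 0.61337756 -0.30637637  0.17978193]
1050 0.12770386427731412 ((612.5939331054688, -308.795654296875), 14.827466011047363) [ 0.61183779 -0.3084441   0.12756758]
[-1.13065115e-03 -2.80896325e-01  6.31314149e+00]
```

Emit:
{"op": "drive_tool", "data": {
  "series": "0 -0.27 1.5 0;0 -0.27 3 0;0 -0.27 4.5 0;0 -0.27 5.6 0;0 -0.27 6.2 0;0 -0.27 6.2 0;0 -0.27 6.2 0"
}}

```text
time_s: 41.12
eef_pos: [0.6125, -0.3108, 0.1182]
ee_rot: [0.544, 3.094, -0.0]
ft_force: [0.3, 0.7, 0.4]
opening: 0.0939
gripper_force: 0.0
```

Emit:
{"op": "drive_tool", "data": {
  "series": "0 0 0 0;0 0 0 0;0 0 0 0;0 0 0 0;0 0 0 0;0 0 0 0",
  "grip": 0,
  "squeeze": 50
}}

```text
time_s: 41.88
eef_pos: [0.6123, -0.3106, 0.1177]
ee_rot: [0.544, 3.094, -0.0]
ft_force: [-0.2, 0.3, -0.0]
opening: 0.0375
gripper_force: 0.0
```

Emit:
{"op": "drive_tool", "data": {
  "series": "0 0.2 0 0;0 0.2 0 0;0 0.2 0 0;0 0.2 0 0"
}}

```text
time_s: 42.38
eef_pos: [0.6126, -0.3096, 0.1178]
ee_rot: [0.545, 3.094, -0.002]
ft_force: [-1.1, -5.8, -0.1]
opening: 0.0291
gripper_force: 50.0
```

Emit:
{"op": "drive_tool", "data": {
  "series": "0 -0.1 0 0;0 -0.1 -0.3 0;0 -0.1 -0.6 0;0 -0.1 -0.9 0;0 -0.1 -1.2 0;0 -0.1 -1.4 0;0 -0.1 -1.55 0;0 -0.1 -1.65 0;0 -0.1 -1.65 0",
  "squeeze": 60
}}

```text
time_s: 43.5
eef_pos: [0.6125, -0.3096, 0.1338]
ee_rot: [-0.544, -3.094, 0.0]
ft_force: [3.2, -5.2, -13.8]
opening: 0.0291
gripper_force: 60.0
```

Emit:
{"op": "drive_tool", "data": {
  "series": "0 0 -0.05 0;0 0 -0.1 0;0 0 -0.1 0;0 0 -0.1 0"
}}

```text
time_s: 44.0
eef_pos: [0.6124, -0.3096, 0.1339]
ee_rot: [-0.543, -3.093, 0.0]
ft_force: [7.2, -8.3, -25.2]
opening: 0.0292
gripper_force: 60.0
```

Run:
```python
from dish import *
rep(); dish()
im,d,(p,M,o)=grab('scene'); v,u=np.mgrid[:400,:640]; P=np.stack([(u-p['cx'])/p['fx']*d,(v-p['cy'])/p['fy']*d,d],-1)@M.T+o
m=(d>0)&(np.hypot(P[...,0]-.449,P[...,1]-.04)<.04)&(P[...,2]>.1)&(P[...,2]<.118); print('scoop top',P[m].mean(0),P[m].max(0))
```

```text
t 44.0 tub x,y of tcp mm -256.3029189239551 -513.8922892095699 z 0.13392463240298108 yaw err deg (scoop-tub) -52.927630160189636 tilt [ 0.00086411 -0.00044834] F [  7.22  -8.35 -25.24] mom [-1.828 -1.814  0.028] op 0.029180181471670955 59.989603757858276
0.600 .+****+++++++++++++++-----+++++
0.595 +******++++++********+++--+++++
0.590 ******+++++*************+++++++
0.585 *****++++******************++++
0.580 +++++++*********************+++
0.575  . .++***+++*****************++
0.570   .-****+-----++++***********++
0.565  .-****+---------++**********++
0.560 .+*****-----------************+
0.555 +*****+--------+**************+
0.550 *****++--++--+*####***********+
0.545 ******+****+*######*++********+
0.540 *****####***#######+--********+
0.535 ****#######***####*+--+*******+
0.530 ***#######***#####*+--+******+-
0.525 ***#####**########*+--+*****+. 
0.520 ****##############+---+*****-  
0.515 ******######*####-----+****-   
0.510 ******#####*###*-----+***+.    
0.505 +****#*######*+------+*+.      
0.500 ++*****#*********+**++.        
0.495 .++****************+-          
0.490  .-+**************-.           
0.485    -+++********++.   ...       
0.480     ..--++++++-.    -++-.      
scoop top [0.44344657 0.04554962 0.1077292 ] [0.45515644 0.05502753 0.11368234]
```

The plunger is against its stop: 16 mm of travel, and the force rises with no further motion. The dish still holds its four balls and the scoop stands on the bench. Handing in.

```bash
python3 -c "
from h import *
print(status.state()['eef_pos']); print(job.job_done())"
```

```text
[ 0.61244004 -0.30956495  0.1339364 ]
the job is handed in; nothing more can be done
None
```

The job is handed in at 44 s of robot time: four balls are in the dish and one is back in the tub, the scoop stands free on the bench, and the plunger is held fully up against its stop.

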